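# Load the specimen stage and set its reflector

### The arm

A 6-joint arm with a two-finger parallel gripper is mounted at the origin on the work surface. World frame = base frame: x ahead of the robot, y to its left, z up, the work surface at z = 0. Lengths are in mm, angles in rad, forces in N, time in s.
With the tool pointing down it reaches from about 300 to 750 mm from the base axis. Payload 8.5 kg.
Tool frame: the origin (TCP) lies at the very end of the fingers, on their centre line; the grasp point (between the pads) lies 19 mm behind it; y points along the fingers, z is the direction in which the jaws open and shut, and the axes are right-handed (so a half turn about y gives the same grasp; the last joint's range is limited). The gripper opens to 85 mm and grips with 20 to 120 N. Pads are 22 mm wide; open, the fingers measure 114 mm over their backs; the gripper's body (76 mm by 85 mm) begins 54 mm behind the grasp point. The pads swing forward as they close: fully open they stand 13 mm farther back than shut.
Start: joints at [-0.215, 0.381, 1.297, -0, 1.464, -0.215], TCP at [549.982, 0.002, 207.322] pointing down, gripper open.
Joint ranges: [-3.11, 3.11], [-0.89, 2.33], [0.22, 2.48], [-1.42, 4.56], [0.17, 2.85], [-2.88, 2.88]. Speed limits (rad/s): [2.39, 2.39, 3.14, 3.14, 3.14, 3.14].

### API

Orientations are given as [roll, pitch, yaw] about the fixed x, y, z axes, in that order (R = Rz(yaw) Ry(pitch) Rx(roll)).
In Python, from bench import env gives the robot as it stands.
- The arm moves only by the tool servo_tool, never from a script. Its argument "motion" is one flat list of numbers, 5 for each row, row after row: the finger opening in m, from 0 to 0.0854, then the shift along the world's x, y, z in m, then the turn about the world's z in rad. In form: [jaw, dx, dy, dz, roll, jaw, dx, dy, dz, roll, ...]. A call has 1 to 8 rows; each row shifts and turns the commanded pose from where the row before left it; what a row does not reach is not made up. A row lasts 1/10 s, in which the tool goes at most 50 mm and 8.59 degrees, less where a joint would pass 70% of its speed; a pose out of reach is approached as far as the arm can. A call is refused whole if a number of a shift passes 0.05 or a number of a turn 0.15, either way. A call with a gripper value outside its range is refused whole. The fingers move at their own pace and stop on an object; "grip_force" is the grip in N (left out, the last holds). Time passes only in rows, so rows that do not move let the fingers close. It gives the time, the measured TCP pose, the force and the opening at its end, in the units of the state.
- env.observe(): the state, without advancing time (a new reading comes with each control period).
- env.read_camera(name): name is "scene" or "side" or "wrist"; returns a dict with "pixels" (480x640x3 uint8, red, green, blue), "depth" (480x640 float32, mm along the optical axis (not along the pixel's ray), 0 where there is no reading), "fx", "fy", "cx", "cy" (pixels), "R" (3x3) and "t" (3): a world point X has camera coordinates R X + t. Camera axes: x right, y down, z forward; pixel columns grow to the right and rows downward; lengths in mm; the calibration is good to about 2 mm. A picture is of the moment at which its call begins.
- env.hand_in(): hands the job in, once; it reports no verdict.
Trained networks look in a picture, given as the dict that the camera call returned (one of the last four; its "shot" number tells which), for a name from the list of things; names that differ only in an ending like _2 or _b are one class to them, and where a whole thing is asked for, a point or a joint stands for the part that bears it (a point fixed in the world has none). Each returns a list of dicts, best first, with "confidence" (0 to 1); they miss things now and then, are a little off and sometimes report something else, mostly with a low value. They report only what shows in the picture. A call takes as long as a camera call. They do not tell look-alikes from the thing itself.
- env.regions_of(thing, picture): "region" (480x640 bool, what is visible of it).
- env.spot_point(thing, picture): "centre" ([x, y, z] in mm, in the coordinates of the camera as it stood for that picture, good to about 4 mm: a listed point, or the origin of a listed thing).
The state is a dict: "time": time; "joint_pos": joint angles; "dq": joint speeds; "tau": joint torques, N m; "position": TCP position; "eef_rot": TCP orientation; "force": force on the tool from outside, world axes, zero at the start; "wrist_torque": the same for the moment, N m; "width": finger opening in mm.
Only numpy, scipy, OpenCV 4.12 (cv2) and the standard library are available. Lean on these libraries where they do the work, as an engineer would, in place of code of your own. Each camera call takes 0.05 s, during which the arm holds its last target. There are 200 camera calls.

### The job

Take the one specimen carrier that fits through the gate of the black viewing stage, and slide it nose first under the bridge until its nose is fully home against the stop. Then fold the hinged white reflector over it so that it leans at 45 degrees, level with the sloping bar of the cheek beside it, and let go. Leave the other two carriers, the small vial and the glass dish where they are.

Things in the scene. Friction and masses are not known exactly. Their poses are not given: they have to be found in the camera images.
- stage: Black viewing stage, fixed: base plate 170 mm (its x) by 250 mm (its y, -120 to +130), 20 mm thick. Origin on the desk surface, mid channel; at yaw 0 +x points away from the robot, +y left; +z up. A carrier is laid on the flat at y below 10 mm and slid in +y through the gate. Flared lead-in rails, 10 mm tall, run from y -35 to 11 mm, 70 mm apart narrowing to 44.
- gate (a point): Gate mouth: on the base plate's top (20 mm above the desk), mid opening, at the entry face (stage y 10 mm). Two aluminium posts and a bridge, 12 mm deep; opening 44 mm wide (stage x -22 to 22), 17 mm high over the base plate; bridge top 47 mm above the desk. Straight rails 44 mm apart follow. Axes as the stage.
- stage_stop (a point): Middle of the face of the aluminium stop block at the end of the channel, on the base plate's top (20 mm above the desk), stage y = 60 mm. A carrier that is home has its nose point here. Axes as the stage.
- reflector_hinge (a point): Point on the hinge axis of the white reflector panel, middle of its width. The axis runs along the stage's x at stage y 100 mm, 35 mm above the desk. Panel 115 mm wide, 4 mm thick, reaching 10 to 110 mm from the axis. Axes as the stage.
- reflector_rod (a point): Centre of the reflector's steel grip rod: 10 mm diameter, 90 mm long, parallel to the hinge axis and 145 mm from it, held by two thin arms 42 mm either side of its middle, 35 mm beyond the panel's free edge. It can be pinched from above and may turn between the fingers.
- cheek_top (a point): Top end of the cheek, a thin fixed aluminium bar beside the panel at stage x 80 mm: its centre line rises at 45 degrees from the hinge axis toward stage -y, 100 mm long; this point is on that line, 106 mm above the desk at stage y 29 mm. It shows the slope wanted; it does not stop the panel.
- reflector (a joint): Lean of the reflector in rad: 0 = upright, positive = folded over the stage (toward the stage's -y, over the carrier), negative = leaning back away from it; free from -0.75 to 1.25; 0.785 is 45 degrees. The hinge is stiff: it stays where it is left, and it takes about 2 N at the rod to move it. There is no stop or click at 45 degrees.
- carrier_a: Grey specimen carrier, the one that fits the gate: flat slab 40 mm wide, 100 mm long, 12 mm thick, about 0.12 kg, with a grip fin on top. Origin: centre of the underside. Its own +y points along its length to the nose (the slightly narrowed end), +z up.
- carrier_a_nose (a point): Middle of carrier_a's nose end, on its underside (50 mm ahead of its origin).
- carrier_a_fin (a point): Grip fin on its top near the tail: an upright plate 12 mm thick (along the carrier's x), 30 mm long (along y), 30 mm tall, its length centred 32 mm behind the carrier's middle. Point: centre of carrier_a's fin, 27 mm above the carrier's underside. Axes as the carrier.
- carrier_b: Grey specimen carrier of the same make but too wide for the gate: 58 mm wide, 100 mm long, 12 mm thick, same fin. Leave it. Origin: centre of the underside. Its own +y points along its length to the nose (the slightly narrowed end), +z up.
- carrier_c: Grey specimen carrier of the same make but too thick for the gate: 40 mm wide, 100 mm long, 27 mm thick, same fin. Leave it. Origin: centre of the underside. Its own +y points along its length to the nose (the slightly narrowed end), +z up.
- vial: Small capped specimen vial, 28 mm diameter, 50 mm tall, upright near the carriers. Leave it. Origin: centre of its underside.
- dish: Shallow glass dish, 90 mm diameter, 18 mm tall. Leave it. Origin: centre of its underside.
Mind the look-alikes: they are no part of the job. Leave any pink look-alike of the carrier_a alone.

How it is judged (in metres and radians):
On the way, in this order (a step that is already met when the one before it is completed fails the run):
1. the carrier that fits lies under the bridge with its nose home against the stop (distance between carrier_a_nose and stage_stop below 0.007 m and angle between the y axis of carrier_a and the y axis of stage, either way round below 0.1 rad), for 0.2 s.
2. the reflector leans over the carrier at 45 degrees (value of joint reflector between 0.68 and 0.89 rad), for 0.2 s.
At the end, for the whole second after the job is handed in: carrier_a in the channel, nose point within 7 mm of the stop point, within 0.1 rad of the channel; reflector lean 0.68 to 0.89 rad (45 degrees within 6); both at rest; the other two carriers, vial and dish within 30 mm of their starts (all of step 1 and all of step 2 and velocity of joint reflector between -0.05 and 0.05 rad/s and linear speed of carrier_a below 0.02 m/s and distance of each of carrier_b, carrier_c, vial, dish from where it was at the start of the episode below 0.03 m); the robot touches nothing.
It fails at once if another carrier, the vial or the dish is moved by more than 30 mm (distance of any of carrier_b, carrier_c, vial, dish from where it was at the start of the episode above 0.03 m).
It also fails if it takes over 58 s, if anything falls off the work surface, if the arm or the gripper's body presses on something with over 40 N, if the wrist force passes 120 N, or if a joint passes its speed limit or range.

## Working session

There is one attempt and no reset: what is moved stays moved. The work goes in short steps, Python scripts to look and compute and a tool call to move; the robot and the scene stay as the last step left them, time stands still between calls to the robot, and variables do not carry over. Pictures are saved under pics/ and viewed, about 8 in all and at most 12, crops included, and the job is handed in when it is done.

Besides the shell and the picture viewer there is one more tool, called after "Request:" by a JSON object that holds its "fn" and its "kwargs", one argument or row to a line. servo_tool: Moves the arm, as the interface text tells. Its arguments: {"type":"object","properties":{"motion":{"type":"array","items":{"type":"number"}},"grip_force":{"type":"number"}},"required":["motion"]}

```bash
mkdir -p pics; ls; cat > h.py <<'E'
import numpy as np, cv2
from bench import env
def save(p,n,crop=None,s=1):
    im=p["pixels"][:,:,::-1]
    if crop: x0,y0,x1,y1=crop; im=im[y0:y1,x0:x1]
    cv2.imwrite("pics/"+n,cv2.resize(im,None,fx=s,fy=s))
def w(p,c): return np.array(p["R"]).T@(np.array(c)-np.array(p["t"]))
def px(p,X):
    c=np.array(p["R"])@np.array(X)+np.array(p["t"]); return np.round([c[0]/c[2]*p["fx"]+p["cx"],c[1]/c[2]*p["fy"]+p["cy"]])
def cloud(p):
    d=p["depth"]; v,u=np.mgrid[:480,:640]
    C=np.stack([(u-p["cx"])/p["fx"]*d,(v-p["cy"])/p["fy"]*d,d],-1)
    return (C-np.array(p["t"]))@np.array(p["R"])
E
python3 - <<'E'
from h import *
ims=[]
for n in ["scene","side"]:
    p=env.read_camera(n); save(p,n+"0.png")
    print(n)
    for th in ["carrier_a","carrier_a_fin","carrier_a_nose","gate","stage_stop","reflector_hinge","reflector_rod","cheek_top","vial","dish"]:
        for r in env.spot_point(th,p)[:5]:
            X=w(p,r["centre"]); print(th,round(r["confidence"],2),X.round(),px(p,X))
E
```

```text
pics
scene
carrier_a 0.74 [ 460. -154.   -1.] [312. 215.]
carrier_a 0.66 [ 464. -334.    2.] [255. 191.]
carrier_a 0.64 [ 626. -146.   -2.] [283. 261.]
carrier_a 0.41 [535. 252.  23.] [448. 296.]
carrier_a_fin 0.8 [ 612. -175.   32.] [275. 245.]
carrier_a_fin 0.56 [556. -19.  24.] [341. 256.]
carrier_a_nose 0.97 [639. -18.   1.] [325. 286.]
carrier_a_nose 0.68 [650. -97.  -3.] [294. 277.]
gate 0.56 [529. 204.  18.] [429. 287.]
stage_stop 0.65 [538. 253.  20.] [447. 298.]
reflector_hinge 0.79 [540. 289.  33.] [463. 302.]
reflector_rod 0.59 [545. 330. 172.] [499. 280.]
reflector_rod 0.56 [ 626. -143.    2.] [283. 261.]
cheek_top 0.95 [612. 210. 108.] [426. 295.]
cheek_top 0.32 [530. 203.  20.] [429. 287.]
vial 0.55 [ 593. -292.   -2.] [241. 230.]
dish 0.88 [777. -48.  -3.] [285. 327.]
side
carrier_a 0.83 [ 459. -147.    2.] [261. 341.]
carrier_a 0.8 [588. -22.  -3.] [319. 286.]
carrier_a 0.75 [ 462. -339.   -2.] [276. 433.]
carrier_a_fin 0.58 [ 612. -170.   26.] [347. 328.]
carrier_a_fin 0.58 [555. -20.  26.] [302. 277.]
carrier_a_nose 0.93 [646. -97.  -5.] [356. 309.]
carrier_a_nose 0.83 [640. -18.  -4.] [344. 282.]
gate 0.72 [527. 207.  17.] [274. 215.]
stage_stop 0.55 [537. 254.  21.] [276. 201.]
reflector_hinge 0.58 [542. 293.  31.] [275. 187.]
reflector_rod 0.85 [543. 331. 168.] [269. 127.]
cheek_top 0.63 [611. 213. 108.] [309. 174.]
vial 0.86 [ 594. -286.    1.] [351. 391.]
dish 0.94 [778. -47.  -2.] [415. 281.]
```

View pics/scene0.png

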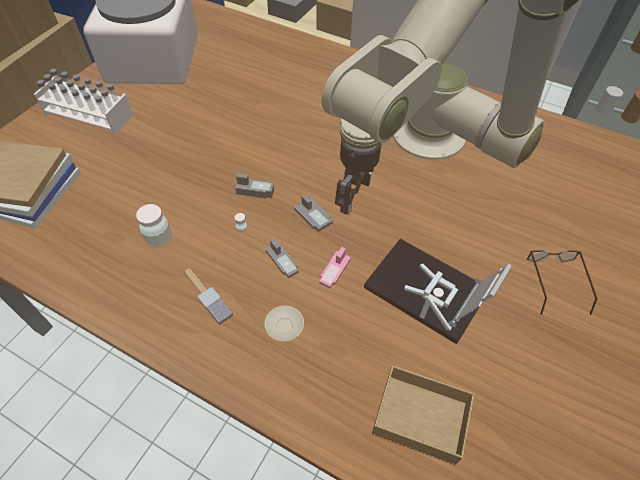

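View pics/side0.png

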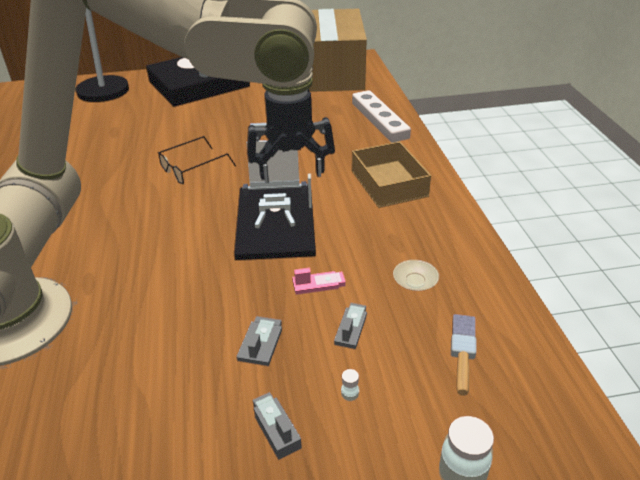

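Seen in the scene view, the things that could be taken for carrier_a are:
- Grey at (254,187): looks thick.
- Grey at (313,213): looks wide.
- Grey at (282,258): looks slim and is the likely one.
- Pink at (335,267): the look-alike, to be left alone.

I'll check sizes by depth and with a crop.

```bash
python3 - <<'E'
from h import *
s=env.observe(); print({k:np.round(s[k],3) for k in ["time","position","eef_rot","force","width"]})
for n in ["scene","side"]:
    p=env.read_camera(n); C=cloud(p)
    if n=="scene": save(p,"crop1.png",(220,160,370,300),5)
    for r in env.regions_of("carrier_a",p):
        m=r["region"]&(p["depth"]>0); Q=C[m]
        if len(Q)<30: continue
        slab=Q[(Q[:,2]<32)&(Q[:,2]>4)]
        if len(slab)<20: continue
        (c,sz,a)=cv2.minAreaRect(slab[:,:2].astype(np.float32))
        print(n,round(r["confidence"],2),Q.mean(0).round(),"rect",np.round(c),np.round(sz),round(a,1),"z pct",np.percentile(Q[:,2],[5,30,50,70,97]).round())
E
```

```text
{'time': np.float64(1.1), 'position': array([ 5.49979e+02, -1.20000e-02,  2.07310e+02]), 'eef_rot': array([-1.571,  0.   , -1.571]), 'force': array([ 0.113,  0.397, -0.75 ]), 'width': np.float64(85.212)}
scene 0.86 [591. -19.  15.] rect [588. -20.] [104.  42.] 0.3 z pct [ 5. 11. 12. 14. 43.]
scene 0.78 [ 630. -144.   15.] rect [ 627. -145.] [102.  42.] 65.2 z pct [ 5. 11. 13. 14. 43.]
scene 0.76 [ 472. -333.   26.] rect [ 465. -332.] [ 45. 100.] 18.0 z pct [ 3. 21. 26. 29. 57.]
scene 0.62 [ 465. -149.   15.] rect [ 460. -149.] [103.  61.] 66.7 z pct [ 6. 11. 13. 14. 42.]
side 0.94 [ 457. -159.   14.] rect [ 459. -149.] [104.  59.] 66.5 z pct [ 5. 10. 11. 12. 41.]
side 0.93 [ 622. -157.   14.] rect [ 625. -145.] [105.  40.] 63.7 z pct [ 3. 10. 11. 12. 41.]
side 0.75 [ 463. -346.   27.] rect [ 462. -334.] [ 41. 103.] 18.9 z pct [ 6. 24. 26. 27. 56.]
side 0.68 [581. -26.  14.] rect [587. -23.] [46. 99.] 88.4 z pct [ 2.  9. 11. 13. 41.]
side 0.47 [529. 201.  33.] rect [527. 194.] [250. 170.] 82.7 z pct [ 10.  18.  19.  29. 111.]
```

View pics/crop1.png

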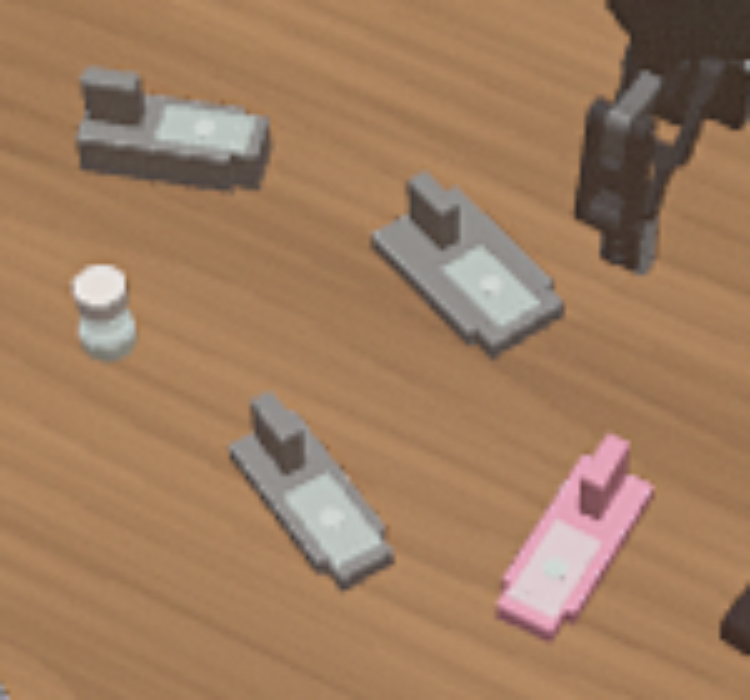

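The slim grey carrier at scene (282,258) measures 42 x 102 mm and 12 mm thick, so it is carrier_a. The crop agrees: C is thick (upper left), B is wide (centre), and the vial is to the left. I'll hover over A's fin.

Request:
{"fn": "servo_tool", "kwargs": {
  "motion": [0.06,0.0155,-0.0433,-0.01,-0.111,0.06,0.0155,-0.0433,-0.01,-0.111,0.06,0.0155,-0.0433,-0.01,-0.111,0.06,0.0155,-0.0433,-0.01,-0.112,0.06,0,0,-0.02,0,0.06,0,0,0,0,0],
  "grip_force": 40
}}

```text
$.motion: bad value
```

```bash
python3 - <<'E'
from h import *
s=env.observe(); print({k:np.round(s[k],3) for k in ["time","position","eef_rot","width"]})
for n in ["wrist","scene"]:
    p=env.read_camera(n); C=cloud(p)
    if n=="wrist": save(p,"w1.png")
    for th in ["carrier_a_fin","carrier_a_nose"]:
        for r in env.spot_point(th,p)[:3]: print(n,th,round(r["confidence"],2),w(p,r["centre"]).round(1))
    Q=C[(p["depth"]>0)]; m=(np.hypot(Q[:,0]-626,Q[:,1]+145)<65)
    slab=Q[m&(Q[:,2]>7)&(Q[:,2]<20)]; fin=Q[m&(Q[:,2]>35)&(Q[:,2]<46)]
    for q in(slab,fin):
        if len(q)>10: print(n,len(q),cv2.minAreaRect(q[:,:2].astype(np.float32)),q.mean(0).round(1))
E
```

```text
{'time': np.float64(1.3), 'position': array([5.49990e+02, 2.20000e-02, 2.07337e+02]), 'eef_rot': array([-1.571,  0.   , -1.571]), 'width': np.float64(85.495)}
wrist carrier_a_fin 0.97 [556.3 -22.1  22.8]
wrist carrier_a_fin 0.81 [ 613.2 -173.    26.3]
wrist carrier_a_nose 0.94 [636.2 -15.9  -3.3]
wrist carrier_a_nose 0.7 [648.5 -99.6  -3.7]
wrist 2271 ((625.2618408203125, -144.37115478515625), (100.47832489013672, 40.84803009033203), 62.58849334716797) [ 626.  -137.2   12.7]
wrist 353 ((611.005615234375, -172.93936157226562), (31.366453170776367, 13.10528564453125), 63.028499603271484) [ 610.6 -171.3   41.4]
scene carrier_a_fin 0.9 [555.3 -19.3  25.4]
scene carrier_a_fin 0.66 [ 612.7 -172.5   31. ]
scene carrier_a_nose 0.76 [652.6 -98.   -4.1]
scene carrier_a_nose 0.75 [640.9 -19.    2.4]
scene 478 ((627.6508178710938, -145.6819305419922), (102.65675354003906, 42.330806732177734), 62.144012451171875) [ 631.2 -140.6   12.6]
scene 66 ((612.67138671875, -173.23687744140625), (32.19497299194336, 14.179864883422852), 68.05519104003906) [ 613.3 -173.2   40.8]
```

View pics/w1.png

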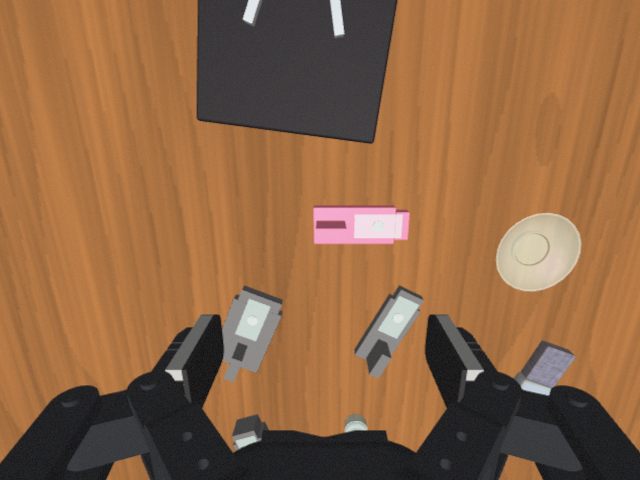

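The last row had one number too many, so that call was refused and nothing moved. The wrist picture still shows A at (388,330), B at (252,330), pink at (360,225), and the stage at the top. The fin is at (612,-173) and lies about 63.5° from the x axis.

Request:
{"fn": "servo_tool", "kwargs": {
  "motion": [0.06,0.0155,-0.0433,-0.01,-0.115,0.06,0.0155,-0.0433,-0.01,-0.115,0.06,0.0155,-0.0433,-0.01,-0.115,0.06,0.0155,-0.0433,-0.01,-0.115,0.06,0,0,-0.03,0,0.06,0,0,-0.03,0,0.06,0,0,0,0],
  "grip_force": 40
}}

```text
time: 2.3
position: [610.1, -172.7, 103.3]
eef_rot: [-1.579, 0.0, -2.031]
force: [0.2, 1.2, -0.6]
width: 60.2
```

```bash
python3 - <<'E'
from h import *
s=env.observe(); print({k:np.round(s[k],3) for k in ["time","position","eef_rot","width","force"]})
for n in ["wrist"]:
    p=env.read_camera(n); C=cloud(p)
    save(p,"w2.png")
    for th in ["carrier_a_fin","carrier_a_nose"]:
        for r in env.spot_point(th,p)[:3]: print(n,th,round(r["confidence"],2),w(p,r["centre"]).round(1))
    Q=C[(p["depth"]>0)]; m=(np.hypot(Q[:,0]-626,Q[:,1]+145)<65)
    slab=Q[m&(Q[:,2]>7)&(Q[:,2]<20)]; fin=Q[m&(Q[:,2]>35)&(Q[:,2]<46)]
    for q in(slab,fin):
        if len(q)>10: print(n,len(q),cv2.minAreaRect(q[:,:2].astype(np.float32)),q.mean(0).round(1))
E
```

```text
{'time': np.float64(2.3), 'position': array([ 610.052, -172.661,  103.258]), 'eef_rot': array([-1.579,  0.   , -2.031]), 'width': np.float64(60.193), 'force': array([ 0.181,  1.247, -0.615])}
wrist carrier_a_fin 0.9 [553.6 -22.   22. ]
wrist carrier_a_fin 0.56 [ 612.5 -178.8   28. ]
wrist carrier_a_nose 0.97 [636.6 -20.7  -1.6]
wrist carrier_a_nose 0.94 [649.1 -98.7  -6.7]
wrist 6442 ((625.4957275390625, -145.11830139160156), (100.1387939453125, 40.07732009887695), 63.030696868896484) [ 628.  -140.1   12.8]
wrist 785 ((611.345947265625, -173.46914672851562), (30.696075439453125, 11.603808403015137), 63.58457946777344) [ 611.8 -172.2   42.2]
```

View pics/w2.png

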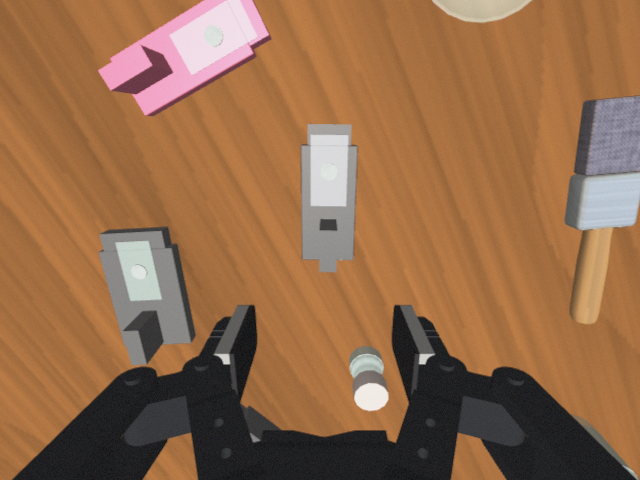

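Aligned. The fin is centred between the fingers at column 328. I'll descend to z≈18 and grip.

Request:
{"fn": "servo_tool", "kwargs": {
  "motion": [0.05,0.001,-0.001,-0.03,0,0.05,0,0,-0.03,0,0.05,0,0,-0.025,0,0.05,0,0,0,0,0,0,0,0,0,0,0,0,0,0,0,0,0,0,0,0,0,0,0,0],
  "grip_force": 60
}}

```text
time: 3.25
position: [613.4, -174.4, 23.5]
eef_rot: [-1.569, -0.0, -2.031]
force: [-0.9, -0.5, 1.1]
width: 0.1
```

Request:
{"fn": "servo_tool", "kwargs": {
  "motion": [0,0,0,0,0,0,0,0,0,0,0,0,0,0,0]
}}

```text
time: 3.55
position: [613.0, -174.2, 22.4]
eef_rot: [-1.571, 0.0, -2.031]
force: [0.2, 0.1, -0.6]
width: -0.1
```

```bash
python3 - <<'E'
from h import *
a=env.read_camera("wrist"); b=env.read_camera("side")
cv2.imwrite("pics/m1.png",np.hstack([cv2.resize(a["pixels"],(400,300)),cv2.resize(b["pixels"][240:440,240:440],(400,300))])[:,:,::-1])
C=cloud(a);Q=C[a["depth"]>0]; m=(np.hypot(Q[:,0]-626,Q[:,1]+145)<70)
for lo,hi in((7,18),(35,46)):
    q=Q[m&(Q[:,2]>lo)&(Q[:,2]<hi)]
    if len(q)>10: print(len(q),cv2.minAreaRect(q[:,:2].astype(np.float32)),q.mean(0).round(1))
print(env.observe()["position"])
E
```

```text
12510 ((625.682861328125, -144.92160034179688), (99.70890808105469, 40.12490463256836), 63.053531646728516) [ 628.9 -138.5   12.9]
653 ((615.7222900390625, -164.75479125976562), (11.209637641906738, 11.982718467712402), 63.63628005981445) [ 616.4 -163.2   41.6]
[ 612.97515513 -174.1751398    22.29632807]
```

View pics/m1.png

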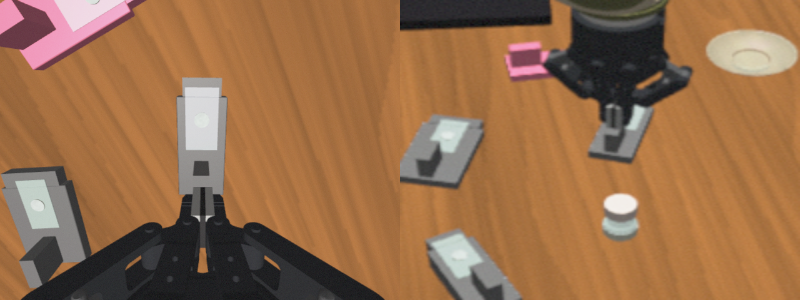

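```bash
python3 - <<'E'
from h import *
a=env.read_camera("wrist"); save(a,"m2.png",(240,230,400,430),3)
d=a["depth"]; print(d[330:400:8,290:360:5].round())
E
```

```text
[[139. 137. 138. 139. 131. 131. 132. 130. 131. 130. 131. 139. 138. 139.]
 [133. 132. 133. 126. 126. 127.   0. 126. 126. 127. 126. 133. 133. 134.]
 [120. 119. 120. 120. 120. 124. 123. 122. 123. 124. 120. 120. 120. 121.]
 [115. 113. 114. 114. 116. 116. 122. 124. 116. 115. 115. 114. 113. 115.]
 [111. 112. 112. 112. 113. 111. 125. 125. 115. 112. 111. 112. 112. 112.]
 [108. 109. 110. 108. 108. 109. 126. 127. 115. 109. 109. 109. 109. 107.]
 [106. 105. 105. 104. 105. 109.   0. 127. 116. 105. 105. 105.   0. 104.]
 [103. 102. 103. 102. 101. 116. 128. 127. 116. 102. 102. 102. 103. 101.]
 [ 91.  93.  91.  92.  98. 118. 130. 130. 117. 102.  92.  92.  92.  91.]]
```

View pics/m2.png

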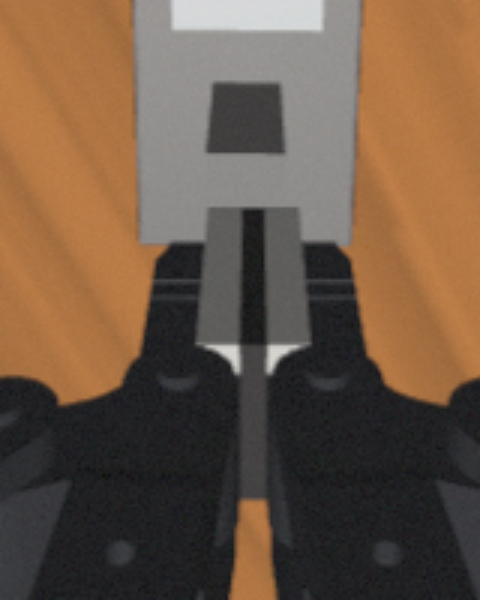

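```bash
python3 - <<'E'
from h import *
a=env.read_camera("wrist"); C=cloud(a)
for v in range(255,400,8): print(v,[C[v,u].round().astype(int).tolist() for u in (308,324,338)])
print(px(a,[613,-174.2,22.3]),px(a,[613,-174.2,41]), env.observe()["width"])
E
```

```text
255 [[612, -156, 13], [620, -160, 12], [626, -163, 12]]
263 [[610, -160, 12], [619, -161, 21], [624, -167, 13]]
271 [[608, -164, 12], [619, -161, 32], [622, -171, 13]]
279 [[613, -158, 40], [619, -161, 40], [620, -176, 12]]
287 [[611, -160, 43], [618, -164, 42], [618, -180, 13]]
295 [[609, -164, 42], [616, -167, 42], [616, -184, 13]]
303 [[611, -162, 54], [617, -165, 55], [622, -168, 55]]
311 [[611, -162, 61], [617, -165, 62], [622, -168, 61]]
319 [[611, -163, 67], [617, -165, 68], [622, -167, 68]]
327 [[611, -163, 72], [617, -166, 73], [622, -167, 74]]
335 [[612, -163, 79], [617, -165, 79], [621, -168, 78]]
343 [[612, -163, 83], [617, -166, 82], [621, -168, 83]]
351 [[613, -162, 89], [616, -167, 85], [622, -166, 89]]
359 [[613, -162, 94], [614, -171, 84], [621, -166, 94]]
367 [[613, -162, 98], [613, -173, 85], [621, -167, 97]]
375 [[613, -162, 102], [611, -176, 85], [621, -166, 101]]
383 [[613, -162, 105], [610, -179, 85], [621, -166, 105]]
391 [[616, -158, 114], [608, -183, 84], [623, -162, 113]]
399 [[616, -159, 116], [573, -254, 0], [622, -165, 113]]
[325. 290.] [325. 308.] -0.2131710563514972
```

```bash
python3 - <<'E'
from h import *
for n in("scene","side"):
    a=env.read_camera(n); C=cloud(a); print(n,px(a,[613,-174,22]),px(a,[613,-174,48]))
    Q=C[(a["depth"]>0)]; m=np.hypot(Q[:,0]-613,Q[:,1]+174)<40
    im=a["pixels"][a["depth"]>0]
    for z in range(14,100,6):
        q=Q[m&(abs(Q[:,2]-z)<3)]
        if len(q)>3: print(z,len(q),q.min(0).round()[:2],q.max(0).round()[:2],im[m&(abs(Q[:,2]-z)<3)].mean(0).round())
E
```

```text
scene [275. 248.] [275. 241.]
14 163 [ 591. -197.] [ 644. -134.] [151. 150. 146.]
20 14 [ 611. -188.] [ 641. -143.] [94. 86. 81.]
26 14 [ 612. -182.] [ 624. -158.] [85. 75. 70.]
32 13 [ 613. -185.] [ 624. -159.] [82. 73. 68.]
38 14 [ 614. -177.] [ 624. -158.] [107. 100.  97.]
44 14 [ 611. -170.] [ 623. -158.] [139. 136. 134.]
50 6 [ 613. -172.] [ 624. -164.] [114. 108. 104.]
56 12 [ 604. -183.] [ 624. -163.] [90. 80. 73.]
62 19 [ 602. -186.] [ 629. -163.] [84. 72. 65.]
68 21 [ 606. -185.] [ 628. -162.] [85. 77. 71.]
74 16 [ 606. -180.] [ 628. -163.] [80. 70. 64.]
80 14 [ 610. -175.] [ 628. -164.] [91. 83. 78.]
86 11 [ 611. -176.] [ 629. -160.] [110. 103.  98.]
92 29 [ 596. -179.] [ 643. -155.] [71. 59. 51.]
98 55 [ 577. -195.] [ 649. -149.] [73. 60. 53.]
side [348. 331.] [348. 321.]
14 120 [ 587. -197.] [ 644. -141.] [130. 131. 130.]
20 25 [ 600. -188.] [ 620. -167.] [63. 63. 63.]
26 20 [ 600. -188.] [ 623. -162.] [68. 69. 68.]
32 26 [ 600. -189.] [ 620. -167.] [65. 65. 65.]
38 40 [ 599. -190.] [ 616. -175.] [105. 105. 105.]
44 10 [ 602. -189.] [ 614. -179.] [119. 120. 120.]
50 17 [ 599. -186.] [ 619. -172.] [90. 89. 87.]
56 40 [ 597. -188.] [ 627. -173.] [80. 77. 73.]
62 44 [ 597. -190.] [ 627. -174.] [67. 66. 64.]
68 38 [ 597. -187.] [ 627. -173.] [65. 64. 63.]
74 46 [ 597. -188.] [ 626. -174.] [58. 57. 56.]
80 36 [ 596. -187.] [ 621. -172.] [84. 82. 79.]
86 34 [ 585. -192.] [ 625. -170.] [72. 69. 65.]
92 102 [ 577. -198.] [ 635. -163.] [57. 53. 49.]
98 170 [ 574. -202.] [ 641. -150.] [48. 46. 46.]
```

Three cameras agree that the shut fingertips really sit at z≈49, which is 27 mm above the reported TCP. They closed just above the fin. I'll open and go down about 31 mm, watching the force.

Request:
{"fn": "servo_tool", "kwargs": {
  "motion": [0.05,-0.001,0.001,0,0,0.05,0,0,0,0,0.05,0,0,0,0,0.05,0,0,-0.012,0,0.05,0,0,-0.01,0,0.05,0,0,0,0]
}}

```text
time: 4.45
position: [610.9, -172.7, -2.0]
eef_rot: [-1.575, -0.0, -2.031]
force: [-0.3, 0.4, -0.5]
width: 49.9
```

Request:
{"fn": "servo_tool", "kwargs": {
  "motion": [0.05,0,0,-0.009,0,0.05,0,0,0,0]
}}

```text
time: 4.65
position: [611.4, -173.0, -10.0]
eef_rot: [-1.573, -0.0, -2.031]
force: [-1.1, -0.5, 0.2]
width: 50.1
```

Request:
{"fn": "servo_tool", "kwargs": {
  "motion": [0,0,0,0,0,0,0,0,0,0,0,0,0,0,0,0,0,0,0,0,0,0,0,0,0]
}}

```text
time: 5.15
position: [612.2, -173.4, -8.2]
eef_rot: [-1.57, 0.0, -2.031]
force: [-0.9, -0.4, 4.0]
width: 10.7
```

Gripped, with a width of about 11 mm. I'll lift and carry over the pink one to the near side of the stage.

Request:
{"fn": "servo_tool", "kwargs": {
  "motion": [0,0,0,0.02,0,0,0,0,0.03,0,0,0,0,0.03,0,0,0,0,0,0]
}}

```text
time: 5.55
position: [613.7, -173.9, 75.3]
eef_rot: [-1.564, -0.0, -2.031]
force: [0.3, 0.1, -0.6]
width: 11.1
```

Request:
{"fn": "servo_tool", "kwargs": {
  "motion": [0,-0.012,0.033,0,0.04,0,-0.012,0.033,0,0.04,0,-0.012,0.033,0,0.04,0,-0.012,0.033,0,0.04,0,-0.012,0.033,0,0.04,0,-0.012,0.033,0,0.04,0,-0.012,0.033,0,0.04,0,-0.012,0.033,0,0.04]
}}

```text
time: 6.35
position: [514.8, 92.1, 70.6]
eef_rot: [-1.572, -0.0, -1.709]
force: [-0.1, 0.4, -0.1]
width: 10.9
```

Request:
{"fn": "servo_tool", "kwargs": {
  "motion": [0,0,0,0,0,0,0,0,0,0,0,0,0,0,0]
}}

```text
time: 6.65
position: [516.3, 90.0, 71.0]
eef_rot: [-1.571, -0.0, -1.712]
force: [0.0, -0.6, -1.3]
width: 11.0
```

```bash
python3 - <<'E'
from h import *
s=env.observe(); print({k:np.round(s[k],3) for k in ["time","position","eef_rot","width","force"]})
for n in ["wrist","scene","side"]:
    p=env.read_camera(n); C=cloud(p)
    if n=="wrist": save(p,"w3.png")
    for th in ["gate","stage_stop","reflector_hinge","cheek_top","carrier_a_nose","carrier_a_fin"]:
        for r in env.spot_point(th,p)[:2]: print(n,th,round(r["confidence"],2),w(p,r["centre"]).round(1))
    Q=C[p["depth"]>0]; I=p["pixels"][p["depth"]>0].max(1)
    m=(abs(Q[:,0]-528)<120)&(abs(Q[:,1]-195)<160)&(abs(Q[:,2]-20)<4)&(I<75)
    q=Q[m]; print(n,len(q),cv2.minAreaRect(q[:,:2].astype(np.float32)))
E
```

```text
{'time': np.float64(6.65), 'position': array([516.278,  90.004,  70.966]), 'eef_rot': array([-1.571, -0.   , -1.712]), 'width': np.float64(11.011), 'force': array([ 0.026, -0.628, -1.255])}
wrist gate 0.77 [527.5 205.7  23.8]
wrist carrier_a_nose 0.95 [637.9 -18.2  -2.3]
wrist carrier_a_nose 0.92 [527.7 173.2  74.8]
wrist carrier_a_fin 0.62 [516.   87.7 106.3]
wrist 53949 ((522.6004028320312, 154.27178955078125), (160.5422821044922, 168.69229125976562), 82.73676300048828)
scene gate 0.95 [526.7 200.3  18.7]
scene gate 0.59 [611.9 213.  107.7]
scene stage_stop 0.92 [535.5 252.1  22.4]
scene reflector_hinge 0.83 [541.1 289.8  33.1]
scene cheek_top 0.86 [609.8 212.7 107.1]
scene carrier_a_nose 0.9 [641.9 -20.9   2.9]
scene carrier_a_nose 0.68 [528.7 171.1  78.5]
scene carrier_a_fin 0.9 [516.8  90.6 111.8]
scene carrier_a_fin 0.69 [553.6 -17.5  27.2]
scene 3573 ((532.0856323242188, 197.72357177734375), (248.22190856933594, 169.4192657470703), 82.75325775146484)
side gate 0.69 [530.  208.1  16.1]
side stage_stop 0.66 [535.4 250.2  20.5]
side stage_stop 0.65 [540.6 293.3  33.3]
side reflector_hinge 0.86 [542.9 294.2  30.7]
side cheek_top 0.84 [611.9 210.7 105.5]
side carrier_a_nose 0.56 [527.9 171.9  77.3]
side carrier_a_nose 0.4 [613.7 210.7 104.5]
side carrier_a_fin 0.7 [513.9  93.3 108.8]
side carrier_a_fin 0.65 [554.9 -17.3  28.8]
side 3015 ((527.1939697265625, 190.24789428710938), (240.97511291503906, 166.88511657714844), 82.81698608398438)
```

View pics/w3.png

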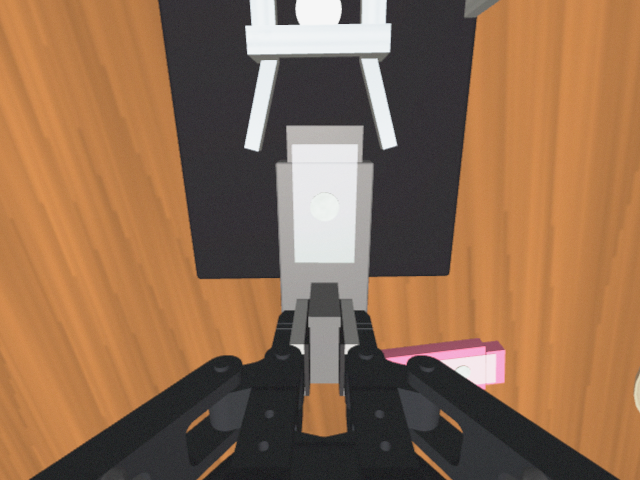

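Carrier held square and the stage lies ahead: the gate bridge is at (318,40), the lead-in rails at (262,105) and (378,105), and the carrier nose at (325,130). I'll measure the lateral offset within this one camera.

```bash
python3 - <<'E'
from h import *
p=env.read_camera("wrist"); C=cloud(p); ok=p["depth"]>0
Q=C[ok]; I=p["pixels"][ok].astype(int); b=I.max(1)
th=np.radians(82.75); u=np.array([np.cos(th),np.sin(th)]); n=np.array([u[1],-u[0]])
sx=(Q[:,:2]-[522.6,154.3])@n; sy=(Q[:,:2]-[522.6,154.3])@u
# carrier slab
m=(abs(sx)<40)&(sy<40)&(Q[:,2]>70)&(Q[:,2]<105)&(b>110); print("slabtop z",np.percentile(Q[m,2],[10,50,90]))
zt=np.median(Q[m,2]); m&=abs(Q[:,2]-zt)<4
r=cv2.minAreaRect(Q[m,:2].astype(np.float32)); print(r)
c=np.array(r[0]); print("carrier centre sx,sy",(c-[522.6,154.3])@n,(c-[522.6,154.3])@u)
# bridge/rails
for lo,hi,nm in((43,52,"bridge"),(26,34,"rails")):
    m=(abs(sx)<60)&(sy>-5)&(Q[:,2]>lo)&(Q[:,2]<hi)&(b>130)
    for a in range(-5,80,8):
        k=m&(abs(sy-a)<4)
        if k.sum()>20:
            L=sx[k]; print(nm,a,k.sum(),L.min().round(1),L.max().round(1),"inner",L[L<0].max().round(1) if (L<0).any() else None,L[L>0].min().round(1) if (L>0).any() else None)
m=(abs(Q[:,2]-20)<4)&(b<75)
for a in range(-60,80,20):
    k=m&(abs(sy-a)<4); print("plate",a,sx[k].min().round(1),sx[k].max().round(1)) if k.any() else 0
k=m&(abs(sx)<80); print("plate sy min",sy[k].min())
E
```

```text
slabtop z [91.50438388 92.42118554 93.39624772]
((520.6979370117188, 130.56845092773438), (82.83323669433594, 40.1171875), 81.81774139404297)
carrier centre sx,sy 1.1080411299386672 -23.781852531607072
bridge 51 2023 -34.4 33.7 inner -0.1 0.3
bridge 59 2231 -34.3 33.8 inner -0.0 0.4
rails 3 150 -42.9 42.3 inner -34.7 34.3
rails 11 469 -42.3 42.3 inner -32.3 31.7
rails 19 477 -39.9 39.5 inner -29.8 29.5
rails 27 510 -37.9 37.5 inner -27.6 27.3
rails 35 520 -35.4 35.0 inner -25.4 24.9
rails 43 546 -33.4 32.4 inner -23.1 22.7
rails 51 192 -31.2 30.7 inner -22.3 21.6
rails 67 635 -34.5 33.5 inner -22.2 21.5
rails 75 659 -34.4 33.7 inner -22.2 21.6
plate -60 -83.6 84.5
plate -40 -83.7 84.0
plate -20 -83.8 84.3
plate 0 -83.7 84.0
plate 20 -84.0 84.3
plate 40 -83.9 84.1
plate 60 -84.1 84.3
plate sy min -80.12179161419222
```

Centre line at -0.3 mm. The carrier is 0.75 mm off and 0.016 rad turned, its bottom is 60 mm above the plate, and its nose is 82 mm from the stop. I'll correct and lower it.

Request:
{"fn": "servo_tool", "kwargs": {
  "motion": [0,-0.0008,0,-0.02,0.016,0,0,0,-0.02,0,0,0,0,-0.015,0,0,0,0,-0.003,0,0,0,0,0,0,0,0,0,0,0]
}}

```text
time: 8.35
position: [515.6, 90.8, 14.0]
eef_rot: [-1.57, 0.0, -1.695]
force: [-0.0, 0.0, -0.9]
width: 11.1
```

Request:
{"fn": "servo_tool", "kwargs": {
  "motion": [0,0,0,-0.0015,0,0,0,0,0,0,0,0,0,0,0]
}}

```text
time: 8.65
position: [515.3, 90.8, 12.1]
eef_rot: [-1.57, 0.0, -1.695]
force: [0.2, 0.0, -1.2]
width: 11.1
```

Request:
{"fn": "servo_tool", "kwargs": {
  "motion": [0,0,0,-0.0015,0,0,0,0,0,0,0,0,0,0,0]
}}

```text
time: 8.95
position: [515.4, 90.8, 11.7]
eef_rot: [-1.569, -0.0, -1.695]
force: [-4.6, 0.4, 13.6]
width: 11.0
```

Request:
{"fn": "servo_tool", "kwargs": {
  "motion": [0,0,0,-0.001,0,0,0,0,0,0,0,0,0,0,0]
}}

```text
time: 9.25
position: [515.5, 90.8, 11.7]
eef_rot: [-1.569, -0.0, -1.694]
force: [-6.9, -1.0, 25.3]
width: 11.0
```

On the plate. I'll ease off the pressure and slide along the channel.

Request:
{"fn": "servo_tool", "kwargs": {
  "motion": [0,0,0,0.002,0,0,0.0013,0.0099,0,0,0,0.0013,0.0099,0,0,0,0.0013,0.0099,0,0,0,0,0,0,0]
}}

```text
time: 9.75
position: [519.9, 122.3, 11.8]
eef_rot: [-1.569, 0.001, -1.694]
force: [0.2, 3.8, 5.7]
width: 11.0
```

Request:
{"fn": "servo_tool", "kwargs": {
  "motion": [0,0.0013,0.0099,0,0,0,0.0013,0.0099,0,0,0,0.0013,0.0099,0,0,0,0.0012,0.0099,0,0,0,0,0,0,0]
}}

```text
time: 10.25
position: [524.9, 162.1, 11.8]
eef_rot: [-1.569, 0.001, -1.694]
force: [-0.0, 3.7, 6.5]
width: 10.8
```

```bash
python3 - <<'E'
from h import *
s=env.observe(); print({k:np.round(s[k],3) for k in ["time","position","eef_rot","width","force"]})
p=env.read_camera("wrist"); save(p,"w4.png")
q=env.read_camera("scene")
for a in(p,q):
    for th in ["stage_stop","carrier_a_nose","carrier_a_fin"]:
        for r in env.spot_point(th,a)[:2]: print(th,round(r["confidence"],2),w(a,r["centre"]).round(1))
E
```

```text
{'time': np.float64(10.25), 'position': array([524.922, 162.054,  11.781]), 'eef_rot': array([-1.569e+00,  1.000e-03, -1.694e+00]), 'width': np.float64(10.814), 'force': array([-0.036,  3.659,  6.453])}
stage_stop 0.75 [535.1 251.3  21.2]
carrier_a_nose 0.67 [536.6 245.   16. ]
carrier_a_nose 0.42 [528.1 193.6  20. ]
carrier_a_fin 0.66 [528.1 159.4  46.6]
stage_stop 0.59 [536.7 251.9  22.8]
carrier_a_nose 0.85 [534.  245.5  19.6]
carrier_a_nose 0.69 [640.4 -19.9   1.5]
carrier_a_fin 0.9 [555.9 -16.5  28.7]
carrier_a_fin 0.73 [525.1 161.2  48.5]
```

View pics/w4.png

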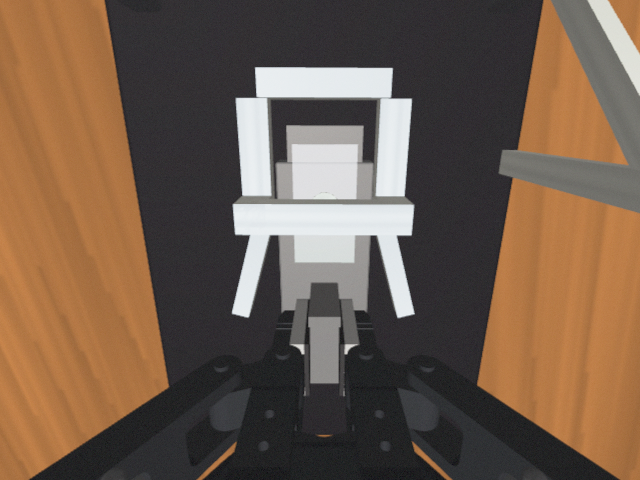

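It is through the gate and centred, with the nose (325,127) about 10 mm short of the stop (325,98). I'll creep until it touches.

Request:
{"fn": "servo_tool", "kwargs": {
  "motion": [0,0.0005,0.004,0,0,0,0.0005,0.004,0,0,0,0,0,0,0,0,0,0,0,0]
}}

```text
time: 11.05
position: [525.8, 169.1, 11.8]
eef_rot: [-1.569, 0.0, -1.694]
force: [0.1, -0.5, 6.8]
width: 10.9
```

Request:
{"fn": "servo_tool", "kwargs": {
  "motion": [0,0.0003,0.002,0,0,0,0,0,0,0,0,0,0,0,0]
}}

```text
time: 11.35
position: [526.1, 170.7, 11.8]
eef_rot: [-1.569, -0.0, -1.694]
force: [-0.8, -2.5, 5.7]
width: 10.5
```

Request:
{"fn": "servo_tool", "kwargs": {
  "motion": [0,0.0003,0.002,0,0,0,0,0,0,0,0,0,0,0,0]
}}

```text
time: 11.65
position: [526.2, 171.9, 11.8]
eef_rot: [-1.57, -0.001, -1.694]
force: [-0.6, -7.3, 6.6]
width: 11.1
```

Request:
{"fn": "servo_tool", "kwargs": {
  "motion": [0,0.0003,0.002,0,0,0,0,0,0,0,0,0,0,0,0]
}}

```text
time: 11.95
position: [526.2, 171.9, 11.8]
eef_rot: [-1.571, -0.005, -1.694]
force: [-3.2, -19.5, 10.0]
width: 10.9
```

```bash
python3 - <<'E'
from h import *
p=env.read_camera("wrist"); save(p,"w5.png",(200,50,440,250),3)
s=env.observe(); print(s["position"],s["force"])
C=cloud(p); ok=p["depth"]>0; Q=C[ok]; b=p["pixels"][ok].astype(int).max(1)
th=np.radians(82.75); u=np.array([np.cos(th),np.sin(th)]); n=np.array([u[1],-u[0]])
sx=(Q[:,:2]-[522.6,154.3])@n; sy=(Q[:,:2]-[522.6,154.3])@u-40
for a in np.arange(35,72,2.):
    k=(abs(sx)<10)&(abs(sy-a)<1)
    if k.any(): print(a,k.sum(),np.median(Q[k,2]).round(1),np.median(b[k]))
E
```

```text
[526.20737128 171.91491944  11.78350376] [ -3.5924629  -19.60825474  11.13737986]
35.0 244 33.2 225.0
37.0 235 33.1 225.0
39.0 242 33.2 226.0
41.0 239 33.2 226.0
43.0 256 33.3 226.0
45.0 255 33.3 223.0
47.0 252 33.3 226.0
49.0 252 33.2 227.0
51.0 269 33.2 227.0
53.0 291 32.8 172.0
55.0 254 32.6 172.0
57.0 275 32.6 173.0
59.0 291 33.1 187.0
61.0 274 35.5 239.0
63.0 306 35.6 238.0
65.0 320 35.6 238.0
67.0 294 35.6 238.0
69.0 239 35.6 238.0
71.0 191 20.6 52.0
```

View pics/w5.png

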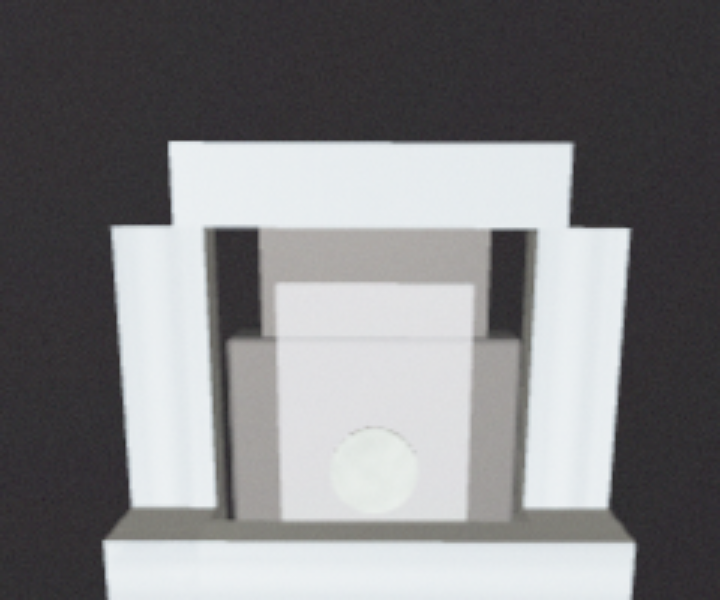

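The nose is flush against the stop, at (370,230) in the crop with no gap. I'll relax, release and lift clear.

Request:
{"fn": "servo_tool", "kwargs": {
  "motion": [0,-0.0003,-0.0025,0,0,0.04,0,0,0,0,0.04,0,0,0,0,0.04,0,0,0,0,0.04,0,0,0.02,0,0.04,0,0,0.05,0,0.04,0,0,0.05,0,0.04,0,0,0.05,0]
}}

```text
time: 12.8
position: [525.3, 171.9, 183.1]
eef_rot: [-1.572, -0.0, -1.694]
force: [0.8, 0.2, -0.3]
width: 39.7
```

Request:
{"fn": "servo_tool", "kwargs": {
  "motion": [0.04,-0.003,-0.02,0.03,0,0.04,0,0,0,0,0.04,0,0,0,0]
}}

```text
time: 13.1
position: [522.6, 151.7, 211.1]
eef_rot: [-1.571, 0.0, -1.695]
force: [0.1, 0.3, -1.1]
width: 39.9
```

```bash
python3 - <<'E'
from h import *
s=env.observe(); print({k:np.round(s[k],3) for k in ["time","position","eef_rot","width","force","joint_pos"]})
for n in("wrist","scene","side"):
    p=env.read_camera(n)
    for th in ["carrier_a_nose","reflector_rod","reflector_hinge"]:
        for r in env.spot_point(th,p)[:1]: print(n,th,round(r["confidence"],2),w(p,r["centre"]).round(1))
    C=cloud(p); Q=C[p["depth"]>0]
    th=np.radians(82.75); u=np.array([np.cos(th),np.sin(th)]); nn=np.array([u[1],-u[0]])
    sx=(Q[:,:2]-[522.6,154.3])@nn; sy=(Q[:,:2]-[522.6,154.3])@u-40
    k=(abs(sx)<30)&(sy>85)&(sy<200)&(Q[:,2]>45)
    for z in range(40,190,10):
        kk=k&(abs(Q[:,2]-z)<5)
        if kk.sum()>5: print(n,z,kk.sum(),np.percentile(sy[kk],[5,50,95]).round(1), Q[kk,2].max().round(1))
E
```

```text
{'time': np.float64(13.1), 'position': array([522.614, 151.665, 211.102]), 'eef_rot': array([-1.571,  0.   , -1.695]), 'width': np.float64(39.851), 'force': array([ 0.111,  0.267, -1.142]), 'joint_pos': array([0.065, 0.368, 1.307, 0.   , 1.467, 0.189])}
wrist carrier_a_nose 0.86 [635.4 -19.   -0.7]
wrist reflector_hinge 0.75 [536.4 290.9  33.4]
wrist 50 690 [ 98.3 100.8 103. ] 55.0
wrist 60 536 [103.2 104.5 105.9] 65.0
wrist 70 608 [105.9 107.4 108.8] 75.0
wrist 80 689 [108.8 110.3 111.7] 85.0
wrist 90 753 [111.8 113.2 114.6] 95.0
wrist 100 720 [114.4 115.8 116.9] 104.4
scene carrier_a_nose 0.71 [639.2 -20.2   1.6]
scene reflector_rod 0.75 [545.3 334.1 172.8]
scene reflector_hinge 0.94 [542.5 289.9  35.4]
scene 50 41 [ 98.1 100.1 102.2] 54.1
scene 60 27 [102.6 104.1 105.6] 64.7
scene 70 26 [105.6 107.1 108.6] 74.9
scene 80 26 [108.5 110.  111.3] 84.2
scene 90 29 [111.5 112.8 114.3] 94.7
scene 100 27 [114.4 115.7 117.1] 104.9
scene 110 32 [117.3 118.7 120.2] 114.9
scene 120 25 [120.4 121.7 122.8] 124.9
scene 130 33 [122.9 124.3 125.9] 134.7
scene 140 60 [126.1 128.7 131. ] 144.7
scene 180 118 [134.8 139.1 143.4] 182.4
side carrier_a_nose 0.97 [536.6 255.1  18.4]
side reflector_rod 0.69 [545.8 332.5 171. ]
side reflector_hinge 0.67 [541.1 294.7  32.6]
side 50 115 [ 96.4 102.3 107.9] 55.0
side 60 115 [101.1 105.2 110.4] 64.8
side 70 116 [103.1 108.8 113.5] 75.0
side 80 118 [106.8 111.5 116.3] 84.9
side 90 108 [109.  114.2 119.1] 94.9
side 100 119 [112.2 117.  122.2] 104.9
side 110 120 [114.4 120.  125. ] 114.9
side 120 121 [117.8 123.3 128.2] 125.0
side 130 117 [120.5 126.  130.9] 135.0
side 140 47 [123.4 127.  131.1] 140.9
side 170 52 [133.3 136.8 141. ] 175.0
side 180 40 [132.8 137.6 143.6] 179.3
```

The carrier stayed home on release (side camera: nose at (536.6,255)). The reflector leans at -0.285 rad, so the rod is at about (545,334,174). I'll turn the tool 90° and go over the rod.

Request:
{"fn": "servo_tool", "kwargs": {
  "motion": [0.05,0.002,0.0165,0,0.143,0.05,0.002,0.0165,0,0.143,0.05,0.002,0.0165,0,0.143,0.05,0.002,0.0165,0,0.143,0.05,0.002,0.0165,0,0.143,0.05,0.002,0.0165,0,0.143,0.05,0.002,0.0165,0,0.143,0.05,0.002,0.0165,0,0.143]
}}

```text
time: 14.5
position: [538.8, 284.3, 211.3]
eef_rot: [-1.571, 0.0, -0.545]
force: [0.5, 0.4, 0.8]
width: 50.1
```

Request:
{"fn": "servo_tool", "kwargs": {
  "motion": [0.05,0.0022,0.0165,0,0.143,0.05,0.0022,0.0165,0,0.143,0.05,0.0022,0.0165,0,0.141,0.05,0,0,0,0,0.05,0,0,0,0]
}}

```text
time: 15.0
position: [545.3, 332.9, 211.1]
eef_rot: [-1.571, 0.0, -0.127]
force: [-0.0, -0.1, -0.7]
width: 50.0
```

```bash
python3 - <<'E'
from h import *
s=env.observe(); print({k:np.round(s[k],3) for k in ["time","position","eef_rot","width","force","joint_pos"]})
p=env.read_camera("wrist"); save(p,"w6.png")
for r in env.spot_point("reflector_rod",p)[:1]: print(round(r["confidence"],2),w(p,r["centre"]).round(1))
C=cloud(p); Q=C[p["depth"]>0]
th=np.radians(82.75); u=np.array([np.cos(th),np.sin(th)]); nn=np.array([u[1],-u[0]])
sx=(Q[:,:2]-[522.6,154.3])@nn; sy=(Q[:,:2]-[522.6,154.3])@u-40
k=(abs(sx)<55)&(sy>110)&(sy<170)&(Q[:,2]>165)&(Q[:,2]<190)
print(k.sum(),np.percentile(sx[k],[1,99]),np.percentile(sy[k],[2,50,98]),np.percentile(Q[k,2],[50,97]))
E
```

```text
{'time': np.float64(15.0), 'position': array([545.276, 332.858, 211.081]), 'eef_rot': array([-1.571,  0.   , -0.127]), 'width': np.float64(50.001), 'force': array([-0.037, -0.15 , -0.663]), 'joint_pos': array([ 0.363,  0.54 ,  1.018, -0.   ,  1.585, -1.081])}
0.72 [547.2 328.2 174.4]
2291 [-45.15933011  43.62757111] [134.5294295  139.05893835 144.06712188] [179.05289246 180.68977171]
```

View pics/w6.png

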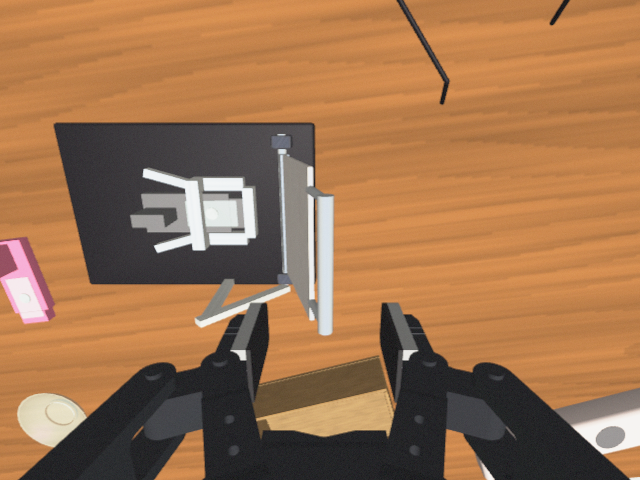

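The rod (325,265) is centred between the fingers, and the carrier is still home at (215,213). I'll descend 73 mm and pinch lightly.

Request:
{"fn": "servo_tool", "kwargs": {
  "motion": [0.05,0,-0.001,-0.03,0,0.05,0,0,-0.03,0,0.05,0,0,-0.013,0,0.05,0,0,0,0,0.0,0,0,0,0,0,0,0,0,0,0,0,0,0,0,0,0,0,0,0],
  "grip_force": 25
}}

```text
time: 15.9
position: [545.9, 332.3, 139.6]
eef_rot: [-1.57, -0.002, -0.124]
force: [-0.2, 0.1, 3.9]
width: 8.9
```

Request:
{"fn": "servo_tool", "kwargs": {
  "motion": [0,0,0,0,0,0,0,0,0,0]
}}

```text
time: 16.1
position: [545.9, 332.3, 139.6]
eef_rot: [-1.57, -0.002, -0.124]
force: [-0.5, 0.4, 6.0]
width: 8.9
```

Rod pinched (width 8.9 mm). I'll follow the arc in half steps to a lean of about 0.25, then on to 0.785.

Request:
{"fn": "servo_tool", "kwargs": {
  "motion": [0,-0.0012,-0.0093,0.0022,0,0,-0.0012,-0.0094,0.0019,0,0,-0.0012,-0.0095,0.001,0,0,-0.0012,-0.0095,0.0006,0,0,-0.0012,-0.0095,-0.0003,0,0,-0.0012,-0.0095,-0.0007,0,0,-0.0012,-0.0094,-0.0016,0,0,-0.0012,-0.0094,-0.002,0]
}}

```text
time: 16.9
position: [535.8, 255.6, 139.1]
eef_rot: [-1.571, -0.0, -0.124]
force: [3.0, 2.8, 2.5]
width: 8.5
```

Request:
{"fn": "servo_tool", "kwargs": {
  "motion": [0,-0.0012,-0.0092,-0.0028,0,0,-0.0011,-0.009,-0.0032,0,0,-0.0011,-0.0087,-0.004,0,0,-0.0011,-0.0085,-0.0044,0,0,-0.001,-0.0082,-0.0052,0,0,-0.001,-0.0079,-0.0055,0,0,-0.0009,-0.0074,-0.0062,0,0,-0.0009,-0.007,-0.0065,0]
}}

```text
time: 17.7
position: [527.2, 190.0, 101.0]
eef_rot: [-1.571, 0.001, -0.124]
force: [1.4, 1.6, 0.9]
width: 8.7
```

Request:
{"fn": "servo_tool", "kwargs": {
  "motion": [0,0,0,0,0,0,0,0,0,0,0,0,0,0,0]
}}

```text
time: 18.0
position: [527.2, 190.6, 101.5]
eef_rot: [-1.572, 0.001, -0.124]
force: [0.6, -1.6, 0.1]
width: 8.6
```

```bash
cat > lean.py <<'E'
from h import *
s=env.observe(); print({k:np.round(s[k],3) for k in ["time","position","width","force"]})
th=np.radians(82.75); u=np.array([np.cos(th),np.sin(th)]); nn=np.array([u[1],-u[0]])
for n in("scene","side"):
    p=env.read_camera(n); save(p,n+"_%.1f.png"%s["time"],(230,100,330,240) if n=="side" else (380,230,520,340),4)
    for t in["carrier_a_nose","reflector_rod","cheek_top"]:
        for r in env.spot_point(t,p)[:2]: print(n,t,round(r["confidence"],2),w(p,r["centre"]).round(1))
    C=cloud(p); ok=p["depth"]>0
    Q=C[ok]; sx=(Q[:,:2]-[522.6,154.3])@nn; sy=(Q[:,:2]-[522.6,154.3])@u-40; b=p["pixels"][ok].min(1)
    for lab,lo,hi in(("panel",-55,55),("cheek",74,87)):
        k=(sx>lo)&(sx<hi)&(Q[:,2]>55)&(Q[:,2]<(112 if lab=="panel" else 108))&(sy>0)&(sy<150)
        d=100-sy; 
        if lab=="panel": k&=(abs(np.hypot(d,Q[:,2]-35)-62)<45)&(abs(np.arctan2(d,Q[:,2]-35)-.6)<.5)
        a=np.c_[d[k],Q[k,2]-35]
        if len(a)>20:
            vx,vy,x0,y0=cv2.fitLine(a.astype(np.float32),cv2.DIST_HUBER,0,.01,.01).ravel()
            vx,vy=(vx,vy) if vy>0 else (-vx,-vy)
            print(n,lab,len(a),"lean",round(np.arctan2(vx,vy),3),"resid",np.round(x0*vy-y0*vx,1))
E
python3 lean.py
```

```text
{'time': np.float64(18.0), 'position': array([527.242, 190.588, 101.526]), 'width': np.float64(8.602), 'force': array([ 0.552, -1.641,  0.106])}
scene carrier_a_nose 0.91 [640.7 -20.4   2.3]
scene reflector_rod 0.64 [528.4 189.6 133.6]
scene reflector_rod 0.16 [ 464.4 -330.1    1.8]
scene cheek_top 0.76 [613.1 213.2 104.4]
scene cheek_top 0.15 [527.  188.4 131. ]
scene panel 1163 lean 0.803 resid -1.8
scene cheek 195 lean 0.885 resid -6.7
side carrier_a_nose 0.94 [537.  255.4  19.2]
side carrier_a_nose 0.69 [639.3 -20.9  -3.1]
side reflector_rod 0.55 [611.9 213.8 103.9]
side cheek_top 0.77 [614.5 214.5 105.4]
side cheek_top 0.56 [528.  195.9   2.5]
side panel 311 lean 0.793 resid 3.4
side cheek 59 lean -0.025 resid 70.5
```

Lean is 0.79–0.80 from panel fits in both cameras and from the tool position. I'll release and lift straight up.

Request:
{"fn": "servo_tool", "kwargs": {
  "motion": [0.03,0,0,0,0,0.03,0,0,0,0,0.03,0,0,0,0,0.03,0,0,0.02,0,0.03,0,0,0.04,0,0.03,0,0,0.05,0,0.03,-0.01,-0.04,0.03,0,0.03,-0.01,-0.05,0,0]
}}

```text
time: 19.2
position: [509.0, 102.7, 245.2]
eef_rot: [-1.57, -0.008, -0.12]
force: [0.8, -0.8, 0.0]
width: 29.9
```

Request:
{"fn": "servo_tool", "kwargs": {
  "motion": [0.03,-0.01,-0.05,0,0,0.03,-0.01,-0.04,0,0,0.03,0,0,0,0,0.03,0,0,0,0,0.03,0,0,0,0]
}}

```text
time: 19.7
position: [488.2, 14.3, 241.0]
eef_rot: [-1.57, -0.0, -0.123]
force: [-0.2, 0.1, 0.0]
width: 29.8
```

```bash
python3 lean.py; ls pics
```

```text
{'time': np.float64(19.7), 'position': array([488.219,  14.28 , 241.027]), 'width': np.float64(29.833), 'force': array([-0.231,  0.146,  0.021])}
scene carrier_a_nose 0.74 [639.5 -19.7   1.3]
scene reflector_rod 0.65 [525.  191.5 131.9]
scene cheek_top 0.62 [615.2 214.3 106.2]
scene cheek_top 0.51 [528.9 192.5  -1.7]
scene panel 1165 lean 0.801 resid -1.8
scene cheek 198 lean 0.855 resid -5.3
side carrier_a_nose 0.92 [533.6 253.9  12.4]
side carrier_a_nose 0.86 [642.4 -19.4  -2.5]
side reflector_rod 0.82 [523.9 189.6 132.1]
side cheek_top 0.88 [609.1 209.9 106.5]
side panel 347 lean 0.793 resid 3.4
side cheek 60 lean 0.052 resid 67.6
crop1.png
m1.png
m2.png
scene0.png
scene_18.0.png
scene_19.7.png
side0.png
side_18.0.png
side_19.7.png
w1.png
w2.png
w3.png
w4.png
w5.png
w6.png
```

View pics/side_19.7.png

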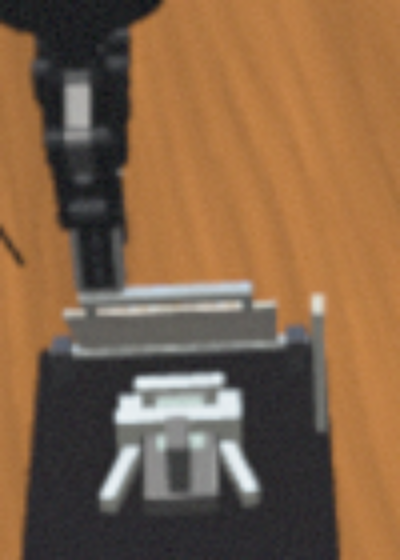

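The side view shows the carrier seated under the bridge at (180,455), the panel folded over at (170,325), and the cheek at (318,365). The gripper is well clear. Handing in.

```bash
python3 -c "
from bench import env
print(env.hand_in())"
```

```text
the job is handed in; nothing more can be done
None
```

I slid the slim grey carrier (measured about 40 mm wide and 12 mm thick) under the bridge until its nose met the stop. I then folded the reflector to about 45°, released it and handed the job in at about 20 s; no verdict is reported.

**Last checks**
- **Carrier:** it pressed against the stop with about 20 N, and the close-up showed no gap at the nose. After release, the side camera put the nose within about 3 mm of the stop in plan.
- **Reflector:** the panel fits gave a lean of 0.801 rad (scene camera) and 0.793 rad (side camera). The tool position while the rod was still held gave 0.794 rad.
- **Arm:** it is about 180 mm clear of the stage, with no force on the tool.

**What failed or disagreed**
- The reported TCP height was about 27 mm lower than the real fingertips. The first grasp therefore closed on air above the fin, and I corrected for it from the cameras.
- One early move call was refused because it had one number too many; nothing moved.
- The line fit to the cheek bar was unreliable (0.86 rad in one camera, 0.05 in the other), so I did not use it.
- The last side-camera reading of the nose height was about 8 mm low. I put that down to detection noise, because two earlier readings after release were good.
- I did not measure the other carriers, the vial or the dish again at the end. I saw no contact with them.

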